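Hold a cake carton in the hood of the code reader

ROBOT

A 6-joint arm with a two-finger parallel gripper is mounted at the origin on a cart in front of the work surface, level with it; the furniture and walls round the work are solid. World frame = base frame: x ahead of the robot, y to its left, z up, the work surface at z = 0. Lengths are in mm, angles in degrees, forces in N, time in s.
With the tool pointing down it reaches from about 350 to 850 mm from the base axis. Payload 8.1 kg.
Tool frame: the origin (TCP) lies at the centre of the arm's flange, where the gripper is bolted on; the fingertips stand 173 mm ahead of it and the grasp point (between the pads) lies 155 mm ahead of it; z points along the fingers, y is the line along which they close (so a half turn about z gives the same grasp; the last joint's range is limited). The gripper opens to 85 mm and grips with 20 to 120 N. Pads are 22 mm wide; open, the fingers measure 114 mm over their backs; the gripper's body (76 mm by 85 mm) begins 54 mm behind the grasp point. The pads swing forward as they close: fully open they stand 13 mm farther back than shut.
Start: joints at [-76.914, 7.471, 85.268, -0, 87.261, -4.893], TCP at [185.226, -570.7, 404.692] pointing down, gripper open.
Joint ranges: [-169.43, 169.43], [-51.17, 129.36], [1.28, 143.12], [-76.62, 256.62], [0, 156.53], [-152.29, 152.29]. Speed limits (degrees/s): [136.94, 136.94, 159.86, 180, 180, 180].

INTERFACE

Orientations are given as [roll, pitch, yaw] about the fixed x, y, z axes, in that order (R = Rz(yaw) Ry(pitch) Rx(roll)).
In Python, from bench import * gives the robot as it stands.
- The arm moves only by the shell command python3 -m jog 'ROWS' [FORCE]. ROWS is text: rows parted by semicolons, each of 7 numbers parted by spaces: the shift along the tool's x, y, z scaled (see below), then the turn, a rotation vector about the tool's x, y, z scaled (see below), then the closure, from -1 (fully open) to 1 (shut). In form: tx ty tz wx wy wz hand; .... A call has 1 to 5 rows; each row shifts and turns the commanded pose from where the row before left it, along the tool's axes as they then stand; what a row does not reach is not made up. The controller multiplies each number of a shift by 0.1 m and each number of a turn by 60 degrees. A row lasts 1/8 s, in which the tool goes at most 62.5 mm and 10.7 degrees, less where a joint would pass 70% of its speed; a pose out of reach is approached as far as the arm can. A call with a number of a shift or a turn outside -1 to 1 is refused whole. A call with a gripper value outside its range is refused whole. The fingers move at their own pace and stop on an object; FORCE is the grip in N (left out, the last holds). Time passes only in rows, so rows that do not move let the fingers close. It gives the time, the measured TCP pose, the force, the opening and the grip force at its end, in the units of the state.
- sense(): the state, without advancing time (a new reading comes with each control period).
- snapshot(name): name is "scene" or "side" or "wrist"; returns a dict with "img" (420x560x3 uint8, red, green, blue), "fx", "fy", "cx", "cy" (pixels), "dist" ([k1, k2, p1, p2, k3] as OpenCV has them; the pictures are not rectified), "extrinsics" (4x4, takes a point from camera to world coordinates). Camera axes: x right, y down, z forward; pixel columns grow to the right and rows downward; lengths in mm; the calibration is good to about 2 mm. A picture is of the moment at which its call begins. There is no depth.
- hand_in(): hands the job in; it is judged then, once.
The state is a dict: "time": time; "joint_pos": joint angles; "qd": joint speeds; "joint_efforts": joint torques, N m; "tool_pos": TCP position; "tcp_rot": TCP orientation; "ft_force": force on the tool from outside, world axes, zero at the start; "wrist_torque": the same for the moment, N m; "finger_gap": finger opening in mm; "grip_force": force on a finger pad.
Only numpy, scipy, OpenCV 4.12 (cv2) and the standard library are available. Lean on these libraries where they do the work, as an engineer would, in place of code of your own. Each camera call takes 0.05 s, during which the arm holds its last target. There are 200 camera calls.

TASK

Have the code label under the cake carton read: press the reader's start button fully down and let it spring back up, then lift the carton by its ridge handle, carry it across the rack of ring cakes and lower it square and level into the reader's black hood, until its underside hovers about a centimetre above the glass. Finish there, still holding it steady in the gripper and not setting it down, so that the reader can take its picture. The carton must never touch the glass or the hood, nor the rack or its cakes, and the cakes stay where they are.

Things in the scene. Friction and masses are not known exactly. Their poses are not given: they have to be found in the camera images.
- carton_center (a point): centre, half-way up, of the brown cardboard cake carton with a gable roof, standing on the table on one side of the cooling rack: 112 mm long (x), 88 mm wide (y), 126 mm high with its handle (z up), 0.12 to 0.24 kg. Its underside, with the code label in the middle, lies 63 mm below this point. Either way round (yaw or yaw + pi) is the same to the reader
- carton_handle (a point): middle of the carton's handle, 113 mm above its underside: an upright ridge along the carton's x, 100 mm long, 10 mm thick (y), from 89 to 126 mm above the underside. Grip it at mid-length, fingers closing along the carton's y: so it hangs level. Below 89 mm a roof slopes down to the walls, which are 56 mm high
- carton: the same carton, origin in the middle of its underside, same axes
- reader_window (a point): centre of the upper face of the code reader's glass, 50 mm above the table; z up, x from the button ledge at its front to its back. Round the glass stands a black open-topped rectangular hood, 132 mm long (x) by 108 mm wide (y) inside, walls 5 mm, rim 32 mm above the glass: the carton enters lengthwise along x with 10 mm to spare on every side
- reader: the code reader, a white bench instrument that does not move, on the other side of the rack; origin on the table under the middle of the glass, same axes. Housing from 165 mm in front of (-x) to 86 mm behind the origin, 78 mm to either side, 48 mm high; front ledge (x -165 to -86 mm) 34 mm high; the hood rises to 82 mm
- start_button_top (a point): middle of the top of the start button, a black round cap of 28 mm diameter in a grey collar on the reader's front ledge, 120 mm in front of the glass centre; its top stands 56 mm above the table when up. It is pressed straight down
- start_button (a joint): travel of the start button in m: 0 up, 0.006 fully down; a spring returns it; about 1.2 N starts it and 4 N hold it fully down
- rack: steel wire cooling rack, fixed, about 360 mm long (x) by 124 mm wide (y), its top 60 mm above the table; it stands between the carton and the reader with four ring cakes in a row on it, their tops up to 96 mm above the table. Origin on the table under its middle
- cake_0: ring cake 1 of 4 on the rack, counted from the robot's side, about 82 mm across and 34 mm high, loose; origin in the middle of its underside
- cake_1: ring cake 2 of 4 on the rack, counted from the robot's side, about 82 mm across and 34 mm high, loose; origin in the middle of its underside
- cake_2: ring cake 3 of 4 on the rack, counted from the robot's side, about 82 mm across and 34 mm high, loose; origin in the middle of its underside
- cake_3: ring cake 4 of 4 on the rack, counted from the robot's side, about 82 mm across and 34 mm high, loose; origin in the middle of its underside
Not all that is in view belongs to the job. Of the things like the carton, leave any that is purple; of the rest the larger one is meant.

How it is judged (in metres and radians):
On the way, in this order (a step that is already met when the one before it is completed fails the run):
1. the start button is pressed fully down (value of joint start_button above 0.0052 m), for 0.05 s.
2. the start button is released and up again (value of joint start_button below 0.001 m), for 0.05 s.
3. the carton is lifted off the table in the fingers, up to the height of the hood (height (world z) of carton above 0.08 m and contact force between the fingers and carton above 1 N), for 0.1 s.
4. the carton hovers in the hood, square, level and about a centimetre above the glass (horizontal distance between carton_center and reader_window below 0.008 m and z of carton_center in the frame of reader_window between 0.066 and 0.084 m and angle between the x axis of carton_center and the x axis of reader_window, either way round below 0.1 rad and angle between carton_center's own z axis and vertical below 0.1 rad and contact force between carton and reader below 0.2 N and contact force between the fingers and carton above 1 N), for 0.3 s.
At the end, for the whole second after the job is handed in: carton held by the fingers in the hood: centre within 8 mm of the glass centre, underside 3 to 21 mm above the glass, square and level within 0.10 rad, still, touching no part of the reader; cakes within 15 mm of where they were (all of step 4 and linear speed of carton below 0.02 m/s and angular speed of carton below 0.2 rad/s and distance of each of cake_0, cake_1, cake_2, cake_3 from where it was at the start of the episode below 0.015 m); the arm keeps its last pose, push and grip.
It fails at once if the carton touches the reader (glass, hood or housing) (contact force between carton and reader above 1 N).
It fails at once if the carton touches the rack or a ring cake (contact force between carton and rack above 1 N or contact force between carton and cake_0 above 1 N or contact force between carton and cake_1 above 1 N or contact force between carton and cake_2 above 1 N or contact force between carton and cake_3 above 1 N).
It fails at once if a ring cake is pushed from its place (distance of any of cake_0, cake_1, cake_2, cake_3 from where it was at the start of the episode above 0.015 m).
It also fails if it takes over 69 s, if anything falls off the work surface, if the arm or the gripper's body presses on something with over 40 N, if the wrist force passes 120 N, or if a joint passes its speed limit or range.

## Working session

There is one attempt and no reset: what is moved stays moved. The work goes in short steps, Python scripts to look and compute and a shell command to move; the robot and the scene stay as the last step left them, time stands still between calls to the robot, and variables do not carry over. Pictures are saved under pics/ and viewed, at most 10 in all, crops included, and the job is handed in when it is done.

```bash
mkdir -p pics; ls; python3 - <<'E'
from bench import *
import cv2,pickle
d={}
for n in("scene","side","wrist"):
    s=snapshot(n); d[n]=s; cv2.imwrite(f"pics/{n}0.png",s["img"][:,:,::-1])
    print(n,s["fx"],s["fy"],s["cx"],s["cy"],s["dist"]);print(s["extrinsics"])
pickle.dump(d,open("d0.pkl","wb"))
print(sense())
E
```

```text
pics
scene 480.1710045003311 480.1710045003311 286.23281425727504 204.37665772588028 [-0.0378934  0.         0.         0.         0.       ]
[[-7.44966893e-01 -3.09024662e-01  5.91209005e-01 -2.50769314e+02]
 [-6.66996856e-01  3.29348471e-01 -6.68314880e-01  8.17422222e+02]
 [ 1.18119980e-02 -8.92207007e-01 -4.51472185e-01  6.90234731e+02]
 [ 0.00000000e+00  0.00000000e+00  0.00000000e+00  1.00000000e+00]]
side 392.8705398785717 392.8705398785717 274.12282893609955 210.48946719495635 [-0.07390952  0.          0.          0.          0.        ]
[[ 9.99987726e-01  4.31904351e-04  4.93568955e-03  5.32438316e+02]
 [-3.65557032e-03 -6.08109642e-01  7.93844632e-01 -8.62680628e+02]
 [ 3.34430535e-03 -7.93852931e-01 -6.08100599e-01  7.02810762e+02]
 [ 0.00000000e+00  0.00000000e+00  0.00000000e+00  1.00000000e+00]]
wrist 313.12730192181044 313.12730192181044 282.1043262899862 211.53216090629505 [0.01048667 0.         0.         0.         0.        ]
[[ 3.08459838e-01 -9.03084995e-01 -2.98814356e-01  2.62086895e+02]
 [-9.51235654e-01 -2.93440975e-01 -9.50953438e-02 -5.44832789e+02]
 [-1.80519799e-03  3.13575964e-01 -9.49561402e-01  3.72572253e+02]
 [ 0.00000000e+00  0.00000000e+00  0.00000000e+00  1.00000000e+00]]
{'time': 0.15, 'joint_pos': array([-7.69143315e+01,  7.50516231e+00,  8.53148701e+01, -1.50747094e-03,
        8.72625371e+01, -4.89462750e+00]), 'qd': array([-0.06944918, -0.10697786, -0.2268513 ,  0.00532326,  0.03631013,
       -0.05984769]), 'joint_efforts': array([-8.13031293e-04, -5.70065117e+01, -5.01158631e+01, -2.78377083e-04,
        9.58221441e-03, -4.01139005e-06]), 'tool_pos': array([ 185.17439207, -570.52362817,  403.88603679]), 'tcp_rot': array([-1.79917603e+02, -5.54496087e-03,  1.79803651e+01]), 'ft_force': array([ 0.190646  , -0.0714242 , -0.09639043]), 'wrist_torque': array([-0.01971726,  0.05867062, -0.02951833]), 'grip_force': 0.0, 'finger_gap': 85.41170776421255}
```

View pics/scene0.png

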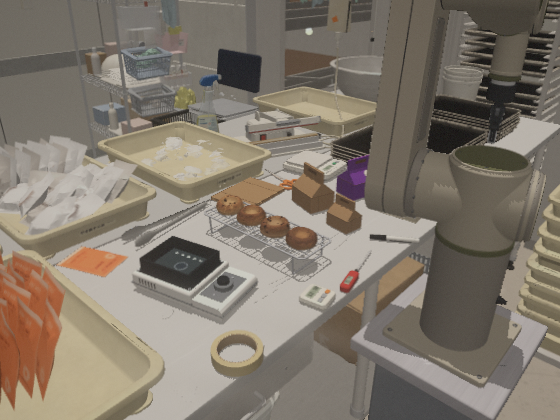

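View pics/side0.png

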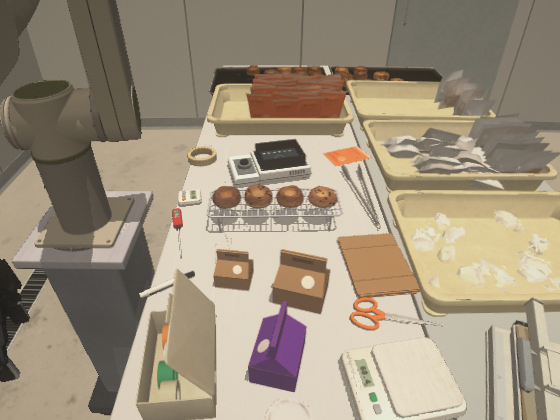

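Carton candidates in the side view are small brown (233,268), large brown (302,280) and purple (278,345). The large brown one fits: it isn't purple, and it's the larger of the rest. The reader is at side (268,162) and scene (190,272). I'll confirm with an enlarged composite.

```bash
python3 - <<'E'
import pickle,cv2,numpy as np
d=pickle.load(open("d0.pkl","rb"))
def c(n,x,y,w,h): return cv2.resize(d[n]["img"][y:y+h,x:x+w,::-1],(400,300),interpolation=cv2.INTER_CUBIC)
a=np.vstack([np.hstack([c("side",255,240,100,75),c("side",220,130,100,75)]),np.hstack([c("scene",270,150,100,75),c("scene",130,228,132,99)])])
cv2.imwrite("pics/crop1.png",a)
E
```

```text
(no output)
```

View pics/crop1.png

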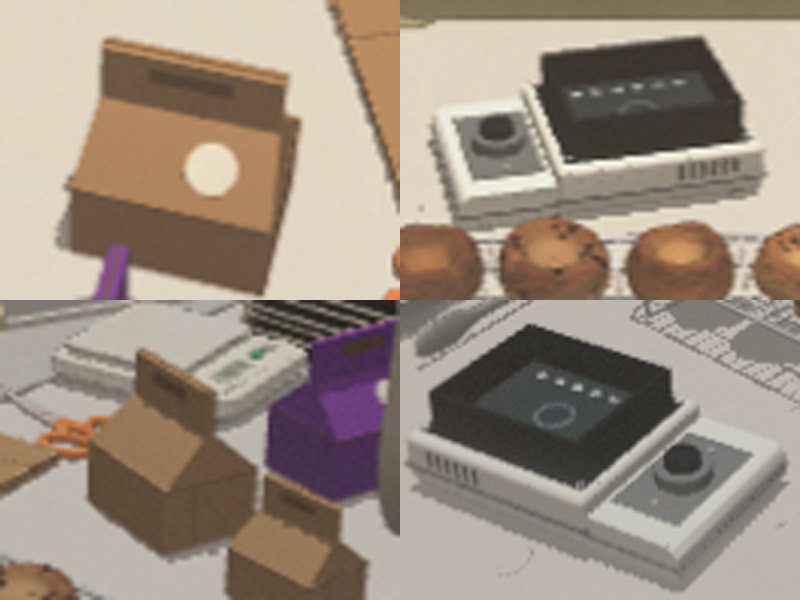

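```bash
cat >g.py <<'E'
import numpy as np,cv2
def ray(s,p):
    K=np.array([[s["fx"],0,s["cx"]],[0,s["fy"],s["cy"]],[0,0,1]])
    u=cv2.undistortPoints(np.array([[p]],float),K,np.array(s["dist"]))[0,0]
    E=np.array(s["extrinsics"]);return E[:3,3],E[:3,:3]@np.array([u[0],u[1],1])
def plane(s,p,z):
    o,r=ray(s,p);return (o+r*(z-o[2])/r[2])[:2].round(1)
def proj(s,P):
    K=np.array([[s["fx"],0,s["cx"]],[0,s["fy"],s["cy"]],[0,0,1]]);E=np.array(s["extrinsics"])
    R=E[:3,:3].T;return cv2.projectPoints(np.array(P,float).reshape(-1,3),cv2.Rodrigues(R)[0],-R@E[:3,3],K,np.array(s["dist"]))[0][:,0]
E
python3 - <<'E'
import pickle
from g import *
d=pickle.load(open("d0.pkl","rb"));S,C=d["side"],d["scene"]
for t,s,p,z in [("ridgeL",S,(281,250.2),126),("ridgeR",S,(326.5,259),126),("ridgeL/R",C,(305,162.5),126),("",C,(323.75,173.75),126),
("rim side LB",S,(255.25,143.75),82),("rim RB",S,(295.75,139.5),82),("rim RF",S,(305.5,155),82),
("scene rim back",C,(172.2,236.3),82),("right",C,(219.1,251.1),82),("left",C,(140.6,261.7),82),
("btn",S,(243.5,161.25),56),("btn",C,(224,279.8),56)]: print(t,plane(s,p,z))
E
```

```text
ridgeL [ 551.3 -249.1]
ridgeR [ 645.7 -275.9]
ridgeL/R [ 639.9 -275.9]
 [ 541.5 -245.4]
rim side LB [475.6 315.1]
rim RB [612.8 346.4]
rim RF [638.8 239.4]
scene rim back [634.8 240.1]
right [498.6 206. ]
left [594.5 356.7]
btn [439.4 244.1]
btn [432.6 251. ]
```

The crop confirms the large brown carton. Ridge centre is about (595,-262), yaw about -16°, with a measured length of 98 mm (100 given). The reader's glass is about (555,276), yaw about 14°, with the button near (436,247); the 140 x 110 mm rim agrees roughly with 142 x 118. I'll move towards the button now with the fingers shut.

```bash
cat >go.py <<'E'
import sys,numpy as np
from bench import *
from scipy.spatial.transform import Rotation as R
# usage: x y z yaw -> total tool shift (units of 0.1 m) and turn (units of 60 deg)
s=sense();x=[float(a) for a in sys.argv[1:5]]
A=R.from_euler("xyz",s["tcp_rot"],degrees=True);B=R.from_euler("xyz",[180,0,x[3]],degrees=True)
print("at",s["tool_pos"].round(1),s["tcp_rot"].round(2),"shift",(A.inv().apply(np.array(x[:3])-s["tool_pos"])/100).round(3),"turn",(np.degrees((A.inv()*B).as_rotvec())/60).round(3))
E
python3 -m jog '0.41 -0.34 0 0 0 0 1;0.41 -0.34 0 0 0 0 1;0.41 -0.34 0 0 0 0 1;0.41 -0.34 0 0 0 0 1;0.41 -0.34 0 0 0 0 1' 30
python3 -m jog '0.41 -0.34 0 0 0 0 1;0.41 -0.34 0 0 0 0 1;0.41 -0.34 0 0 0 0 1;0.41 -0.34 0 0 0 0 1;0.41 -0.34 0 0 0 0 1'
python3 go.py 420 190 400 14
```

```text
time: 0.78
tool_pos: [328.3, -344.1, 404.5]
tcp_rot: [-180.0, -0.0, 18.0]
ft_force: [0.5, -0.5, 0.2]
finger_gap: 0.4
grip_force: 0.0
time: 1.4
tool_pos: [470.8, -119.1, 404.6]
tcp_rot: [180.0, -0.0, 18.0]
ft_force: [0.4, -1.0, 0.5]
finger_gap: -0.0
grip_force: 0.0
at [ 470.8 -119.1  404.6] [179.99  -0.    17.98] shift [ 0.471 -3.097  0.046] turn [ 0.    -0.     0.066]
```

```bash

python3 -m jog '0.11 -0.51 0 0 0 0.016 1;0.11 -0.51 0 0 0 0.016 1;0.11 -0.51 0 0 0 0.016 1;0.11 -0.51 0 0 0 0.016 1;0.11 -0.51 0 0 0 0 1' >/dev/null
python3 -m jog '0.12 -0.52 0 0 0 0 1;0.12 -0.5 0 0 0 0 1;0 0 0 0 0 0 1;0 0 0 0 0 0 1'
python3 - <<'E'
from bench import *
import cv2,pickle
s=snapshot("wrist");pickle.dump(s,open("w1.pkl","wb"))
cv2.imwrite("pics/w1.png",s["img"][:,:,::-1])
E
python3 go.py 436 247 300 14
```

```text
time: 2.52
tool_pos: [450.8, 244.2, 404.3]
tcp_rot: [180.0, 0.0, 14.2]
ft_force: [-0.8, -0.2, 0.4]
finger_gap: 0.2
grip_force: 0.0
at [450.9 243.6 404.4] [1.7997e+02 3.0000e-02 1.4120e+01] shift [-0.136 -0.07   1.044] turn [0.    0.001 0.002]
```

View pics/w1.png

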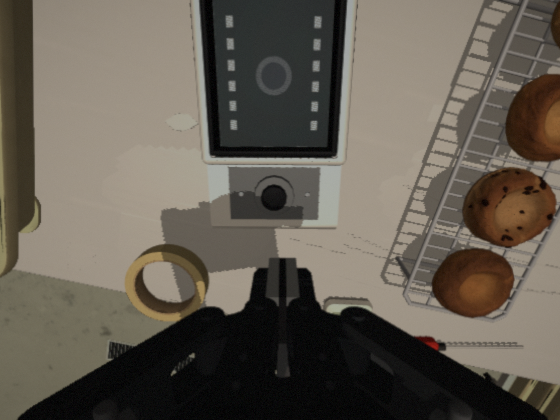

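Wrist view: button cap at (273,197), ring on the glass at (273,75), front ledge edge at row 227, and the fingers at (283,270).

```bash
python3 - <<'E'
import pickle
from g import *
s=pickle.load(open("w1.pkl","rb"))
g=cv2.cvtColor(s["img"],cv2.COLOR_RGB2GRAY)
for (x0,y0,w,h,t) in [(255,178,40,36,45)]:
    m=(g[y0:y0+h,x0:x0+w]<t).astype(np.uint8);n,l,st,ce=cv2.connectedComponentsWithStats(m);i=1+st[1:,4].argmax();p=ce[i]+[x0,y0];print(p,st[i])
b=plane(s,p,56);r=plane(s,(273,75.5),50)
print("btn",b,"ring",r,"dist",np.hypot(*(r-b)),"yaw",np.degrees(np.arctan2(*(r-b)[::-1])))
for q in [(209,228),(337,228),(208,168),(341,168)]: print(plane(s,q,34))
# LED dots corners on glass
for q in [(229,21),(318,21),(234,125),(314,125)]: print(plane(s,q,50))
# yaw from white cells and ledge edge
E
```

```text
[273.21217712 197.70110701] [  5   7  27  26 542]
btn [439.9 251.5] ring [555.1 279.9] dist 118.64906236460534 yaw 13.848849926751138
[380.  314.2]
[416.3 170.2]
[448.9 327.4]
[484.4 186.9]
[589.1 329. ]
[608.7 251.2]
[501.6 306.8]
[521.1 229.7]
```

Button is (439.5,250.5) and glass centre (555,279), yaw 14.0°. The 119 mm between them (120 given) and the dots both agree with this. I'll press now.

```bash

python3 -m jog '-0.047 -0.047 0.4 0 0 0 1;-0.047 -0.048 0.4 0 0 0 1;0 0 0.4 0 0 0 1;0 0 0.4 0 0 0 1;0 0 0 0 0 0 1'
python3 -m jog '0 0 0.06 0 0 0 1;0 0 0.05 0 0 0 1;0 0 0.04 0 0 0 1;0 0 0.03 0 0 0 1;0 0 0 0 0 0 1'
```

```text
time: 3.2
tool_pos: [438.0, 249.1, 241.4]
tcp_rot: [179.9, 0.4, 14.0]
ft_force: [0.9, -0.3, 0.4]
finger_gap: -0.1
grip_force: 0.0
time: 3.82
tool_pos: [439.8, 251.3, 227.1]
tcp_rot: [-180.0, -0.1, 14.1]
ft_force: [1.0, -0.3, 2.7]
finger_gap: -0.1
grip_force: 1.1
```

```bash

python3 -m jog '0 0 0.02 0 0 0 1;0 0 0.02 0 0 0 1;0 0 0 0 0 0 1'
python3 -m jog '0 0 0.01 0 0 0 1;0 0 0.01 0 0 0 1;0 0 0 0 0 0 1'
```

```text
time: 4.2
tool_pos: [439.8, 251.3, 223.4]
tcp_rot: [-180.0, -0.1, 14.1]
ft_force: [-0.5, -1.3, 8.1]
finger_gap: -0.2
grip_force: 3.7
time: 4.58
tool_pos: [440.0, 251.4, 223.0]
tcp_rot: [-180.0, -0.1, 14.2]
ft_force: [-8.2, -4.0, 23.6]
finger_gap: -0.0
grip_force: 12.1
```

Button bottomed out at 23 N, so I'll release it and go over to the carton.

```bash

python3 -m jog '0 0 -0.1 0 0 0 1;0 0 -0.4 0 0 0 1;0 0 -0.45 0 0 0 1;0 0 -0.45 0 0 0 1;0 0 -0.4 0 0 0 1'
python3 -m jog '0.026 0.535 0 0 0 0 1;0.026 0.535 0 0 0 0 1;0.026 0.535 0 0 0 0 1;0.026 0.535 0 0 0 0 1;0.026 0.535 0 0 0 0 1' >/dev/null
python3 -m jog '0.026 0.535 0 0 0 0 1;0.026 0.535 0 0 0 0 1;0.026 0.535 0 0 0 0 1;0.026 0.535 0 0 0 0 1;0.026 0.535 0 0 0 0 1' >/dev/null
python3 -m jog '0 0 0 0 0 0.125 1;0 0 0 0 0 0.125 1;0 0 0 0 0 0.125 1;0 0 0 0 0 0.125 1;0 0 0 0 0 0 1'
python3 - <<'E'
from bench import *
import cv2,pickle
s=snapshot("wrist");pickle.dump(s,open("w2.pkl","wb"))
cv2.imwrite("pics/w2.png",s["img"][:,:,::-1])
E
```

```text
time: 5.2
tool_pos: [439.2, 251.1, 401.9]
tcp_rot: [-180.0, 0.0, 14.1]
ft_force: [0.3, 0.9, 0.2]
finger_gap: 0.1
grip_force: 0.0
time: 7.08
tool_pos: [595.2, -261.2, 399.9]
tcp_rot: [-180.0, 0.1, -15.8]
ft_force: [-0.7, -1.1, 0.8]
finger_gap: -0.3
grip_force: 0.0
```

View pics/w2.png

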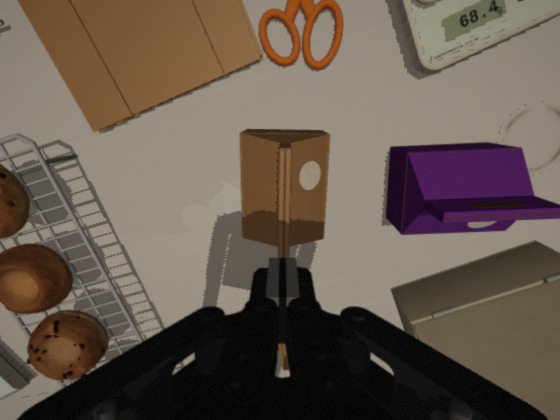

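Carton sits beneath the fingers. The ridge runs vertically from (285,144) to about (283,265), so yaw is nearly aligned.

```bash
python3 - <<'E'
import pickle
from g import *
s=pickle.load(open("w2.pkl","rb"))
g=cv2.cvtColor(s["img"],cv2.COLOR_RGB2GRAY).astype(int)
for r in (140,144,148,155,200,240): print(r,g[r,268:302])
print(g[136:154,285])
cv2.imwrite("pics/r.png",cv2.resize(s["img"][120:260,225:345,::-1],(514,600),interpolation=cv2.INTER_NEAREST))
E
```

```text
140 [77 72 67 58 54 50 52 50 49 48 49 49 48 49 47 49 50 47 50 49 49 51 49 45
 50 49 50 49 49 53 52 53 57 61]
144 [81 81 83 82 82 83 83 84 83 83 78 62 42 37 39 41 40 39 40 41 42 44 61 77
 82 83 82 82 82 82 81 83 79 79]
148 [82 81 83 83 84 82 81 84 82 75 55 58 75 83 82 82 78 74 74 78 79 76 70 70
 80 80 81 80 82 81 81 82 80 82]
155 [ 83  82  83  81  83  83  85  84  83  72  59  76  99 108 107 102  86  74
  90 105 106 104  93  79  77  81  82  83  81  82  82  81  80  81]
200 [ 83  82  82  82  81  83  84  83  80  70  68  92 103 103 101  88  69  84
 101 102  99  90  82  83  82  82  81  83  82  82  81  81  81  82]
240 [52 53 53 54 52 52 52 53 54 51 52 57 59 59 53 40 45 57 57 58 53 49 50 50
 49 49 50 49 50 50 48 49 49 53]
[53 49 51 50 47 50 48 43 39 41 41 44 74 72 74 75 75 76]
```

View pics/r.png

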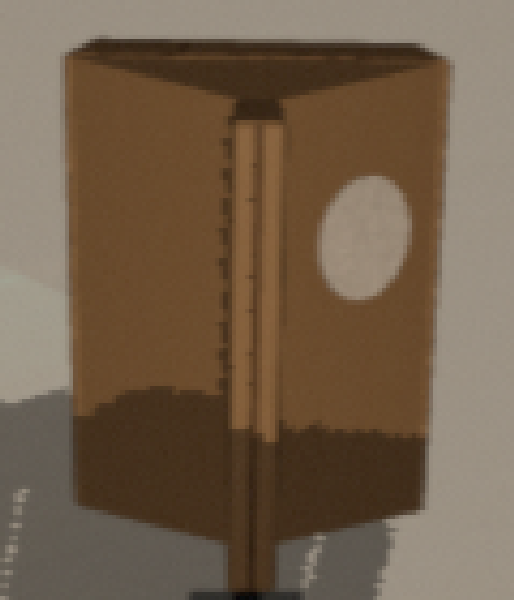

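```bash
python3 - <<'E'
import pickle
from g import *
s=pickle.load(open("w2.pkl","rb"))
a=plane(s,(285.2,147.7),126);b=plane(s,(283.3,240),126);u=(a-b)/np.hypot(*(a-b))
print("far",a,b,"yaw",np.degrees(np.arctan2(u[1],u[0])),"centre",a-50*u)
# walls: eave corners z=56 far left/right
for q in [(240.5,132.5),(329,133.5),(243,238),(324,239)]: print(plane(s,q,56))
E
python3 go.py 595 -262 268 -16
```

```text
far [ 644.4 -276.6] [ 571.  -254.4] yaw -16.828062906675257 centre [ 596.54110911 -262.12496761]
[ 661.9 -237.1]
[ 637.6 -319.5]
[ 555.7 -205. ]
[ 530.7 -289. ]
at [ 595.3 -261.2  400. ] [-1.7998e+02  7.0000e-02 -1.5690e+01] shift [1.00e-03 9.00e-03 1.32e+00] turn [-0.     0.001  0.005]
```

```bash

python3 -m jog '0.014 0.007 0 0 0 0.018 -1;0 0 0 0 0 0 -1;0 0 0.2 0 0 0 -1;0 0 0.3 0 0 0 -1;0 0 0.3 0 0 0 -1'
python3 -m jog '0 0 0.3 0 0 0 -1;0 0 0.22 0 0 0 -1;0 0 0 0 0 0 -1;0 0 0 0 0 0 -1'
python3 go.py 596.5 -262.3 268 -16.8
```

```text
time: 7.75
tool_pos: [596.2, -262.1, 318.3]
tcp_rot: [-180.0, 0.1, -16.9]
ft_force: [-0.5, 0.1, -1.1]
finger_gap: 85.0
grip_force: 0.0
time: 8.25
tool_pos: [596.9, -262.6, 269.7]
tcp_rot: [180.0, -0.1, -16.9]
ft_force: [-0.3, 0.0, -0.1]
finger_gap: 85.4
grip_force: 0.0
at [ 596.9 -262.6  269.7] [ 1.7999e+02 -8.0000e-02 -1.6930e+01] shift [-0.005 -0.001  0.017] turn [ 0.    -0.001 -0.002]
```

```bash

python3 -m jog '0 0 0.015 0 0 0 0.5;0 0 0 0 0 0 1;0 0 0 0 0 0 1;0 0 0 0 0 0 1;0 0 0 0 0 0 1' 40
python3 -m jog '0 0 0 0 0 0 1;0 0 -0.05 0 0 0 1;0 0 -0.15 0 0 0 1;0 0 -0.15 0 0 0 1;0 0 0 0 0 0 1'
```

```text
time: 8.88
tool_pos: [596.6, -262.4, 267.3]
tcp_rot: [180.0, -0.0, -16.9]
ft_force: [-0.2, -0.6, 1.3]
finger_gap: 9.0
grip_force: 45.1
time: 9.5
tool_pos: [597.4, -262.8, 305.2]
tcp_rot: [179.9, -0.3, -16.9]
ft_force: [0.2, -0.2, -2.1]
finger_gap: 9.3
grip_force: 44.7
```

```bash

python3 -m jog '0 0 -0.2 0 0 0 1;0 0 -0.3 0 0 0 1;0 0 -0.3 0 0 0 1;0 0 -0.3 0 0 0 1;0 0 0 0 0 0 1'
python3 -m jog '0 0 0 0 0 -0.095 1;0 0 0 0 0 -0.14 1;0 0 0 0 0 -0.14 1;0 0 0 0 0 -0.14 1;0 0 0 0 0 0 1'
python3 go.py 555.2 279 415 14
```

```text
time: 10.12
tool_pos: [597.1, -262.7, 416.6]
tcp_rot: [179.9, -0.4, -16.9]
ft_force: [-0.0, 1.0, -1.4]
finger_gap: 9.2
grip_force: 44.8
time: 10.75
tool_pos: [596.3, -262.3, 410.4]
tcp_rot: [-179.9, 0.1, 13.9]
ft_force: [-0.0, 0.5, -1.9]
finger_gap: 9.4
grip_force: 44.7
at [ 596.3 -262.3  410.4] [-1.7991e+02  1.0000e-01  1.3910e+01] shift [ 0.902 -5.353 -0.038] turn [-0.002  0.002 -0.002]
```

```bash

python3 -m jog '0.03 -0.18 0 0 0 0 1;0.06 -0.36 0 0 0 0 1;0.07 -0.42 0 0 0 0 1;0.07 -0.42 0 0 0 0 1;0.07 -0.42 0 0 0 0 1' >/dev/null
python3 -m jog '0.07 -0.42 0 0 0 0 1;0.07 -0.42 0 0 0 0 1;0.07 -0.42 0 0 0 0 1;0.07 -0.42 0 0 0 0 1;0.07 -0.42 0 0 0 0 1' >/dev/null
python3 -m jog '0.07 -0.42 0 0 0 0 1;0.07 -0.42 0 0 0 0 1;0.06 -0.36 0 0 0 0 1;0.03 -0.18 0 0 0 0 1;0.01 -0.1 0 0 0 0 1' >/dev/null
python3 -m jog '0 0 0 0 0 0 1;0 0 0 0 0 0 1'
python3 - <<'E'
from bench import *
import cv2,pickle,numpy as np
d={n:snapshot(n) for n in("scene","side","wrist")};pickle.dump(d,open("d3.pkl","wb"))
c=lambda n,x,y,w,h:cv2.resize(d[n]["img"][y:y+h,x:x+w,::-1],(400,300),interpolation=cv2.INTER_CUBIC)
a=np.vstack([np.hstack([c("side",220,80,132,99),c("scene",120,180,132,99)]),np.hstack([c("wrist",160,90,240,180),c("wrist",0,0,560,420)])])
cv2.imwrite("pics/d3.png",a)
E
python3 go.py 555.2 279 415 14
```

```text
time: 12.88
tool_pos: [553.4, 280.2, 412.2]
tcp_rot: [180.0, 0.0, 13.9]
ft_force: [1.1, 0.5, -1.7]
finger_gap: 9.5
grip_force: 44.7
at [553.4 280.3 412.3] [179.99  -0.    13.88] shift [ 0.014  0.017 -0.027] turn [ 0.    -0.    -0.002]
```

View pics/d3.png

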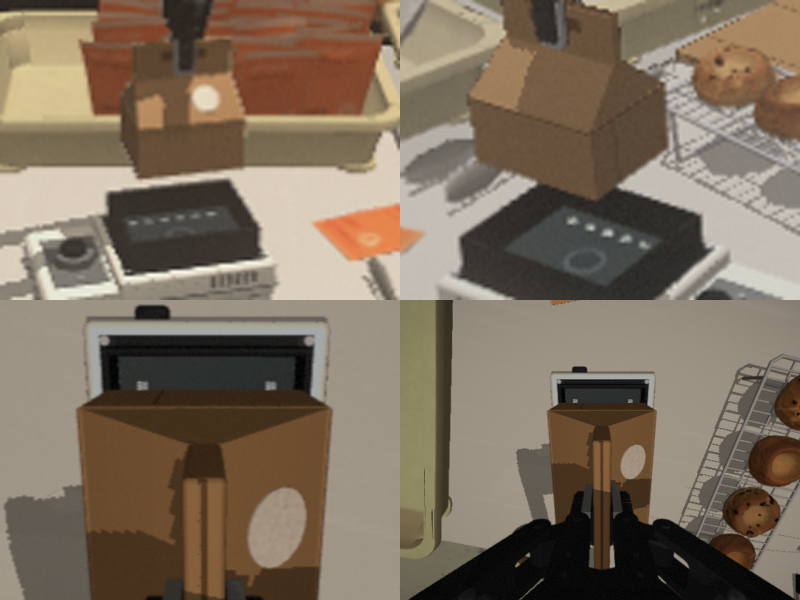

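The carton hangs level above the hood. I'll measure its offset in the hand and the hood's back corners.

```bash
python3 - <<'E'
import pickle
from g import *
d=pickle.load(open("d3.pkl","rb"));W,S,C=d["wrist"],d["side"],d["scene"]
T=np.array([553.4,280.3]);a=np.radians(13.9);U=np.array([[np.cos(a),np.sin(a)],[-np.sin(a),np.cos(a)]])
def f(t,s,p,z,o=T): q=plane(s,p,z);print(t,q,"local",(U@(q-o)).round(1))
f("ridge far (50,0)",W,(282.4,197.8),270)
f("eave far L (56,44)",W,(206.8,154.8),200);f("eave far R (56,-44)",W,(358.6,154.8),200)
f("bot near L side(-56,-44)",S,(265.2,138.7),144);f("(56,-44)",S,(300.5,134.8),144)
f("scene bot (-56,-44)?",C,(185.3,246),144);f("scene left",C,(145.7,233.5),144);f("scene right",C,(208.1,229.5),144)
O=np.array([555.2,279])
f("house back L (86,78)",W,(209.8,102),48,O);f("house back R (86,-78)",W,(357.4,100.8),48,O)
f("LED L",W,(245.8,141.5),50,O);f("LED R",W,(322.5,141.5),50,O)
f("btn side",S,(243.5,161.25),56,O)
E
```

```text
ridge far (50,0) [601.5 292.6] local [49.6  0.4]
eave far L (56,44) [596.8 336.1] local [55.5 43.7]
eave far R (56,-44) [617.7 251.5] local [ 55.5 -43.4]
bot near L side(-56,-44) [510.8 230.6] local [-53.3 -38. ]
(56,-44) [621.2 257.6] local [ 60.4 -38.3]
scene bot (-56,-44)? [490.6 304.3] local [-55.2  38.4]
scene left [597.9 332.2] local [55.7 39.7]
scene right [509.8 225. ] local [-55.6 -43.2]
house back L (86,78) [620.1 372. ] local [85.3 74.7]
house back R (86,-78) [656.6 228.6] local [ 86.3 -73.3]
LED L [591.  328.9] local [46.7 39.8]
LED R [610.  251.7] local [ 46.6 -39.7]
btn side [439.4 244.1] local [-120.8   -6.1]
```

Carton is within 0.5 mm of the hand centre, and the reader centre is confirmed at (555.2,279). I'll correct and lower in stages.

```bash

python3 -m jog '0.014 0.017 0 0 0 -0.002 1;0 0 0.1 0 0 0 1;0 0 0.12 0 0 0 1;0 0 0 0 0 0 1;0 0 0 0 0 0 1'
python3 go.py 555.2 279 328.5 14
```

```text
time: 13.65
tool_pos: [554.8, 280.0, 389.9]
tcp_rot: [180.0, 0.0, 14.1]
ft_force: [-0.0, 0.2, -1.0]
finger_gap: 9.7
grip_force: 44.7
at [554.8 280.  389.9] [1.800e+02 3.000e-02 1.409e+01] shift [0.001 0.01  0.614] turn [0.    0.    0.001]
```

```bash

python3 -m jog '0 0.008 0.1 0 0 0 1;0 0 0.1 0 0 0 1;0 0 0.05 0 0 0 1;0 0 0 0 0 0 1;0 0 0 0 0 0 1'
python3 - <<'E'
from bench import *
import cv2,pickle,numpy as np
d={n:snapshot(n) for n in("scene","side","wrist")};pickle.dump(d,open("d4.pkl","wb"))
c=lambda n,x,y,w,h:cv2.resize(d[n]["img"][y:y+h,x:x+w,::-1],(400,300),interpolation=cv2.INTER_CUBIC)
a=np.vstack([np.hstack([c("side",230,90,100,75),c("scene",130,190,112,84)]),np.hstack([c("wrist",160,90,240,180),c("wrist",200,110,160,120)])])
cv2.imwrite("pics/d4.png",a)
E
python3 go.py 555.2 279 328.5 14
```

```text
time: 14.28
tool_pos: [555.2, 279.2, 365.5]
tcp_rot: [-180.0, -0.0, 14.1]
ft_force: [-0.9, -0.0, -2.1]
finger_gap: 9.2
grip_force: 44.7
at [555.2 279.2 365.7] [-1.7999e+02 -5.0000e-02  1.4080e+01] shift [-0.001  0.002  0.372] turn [-0.    -0.001  0.001]
```

View pics/d4.png

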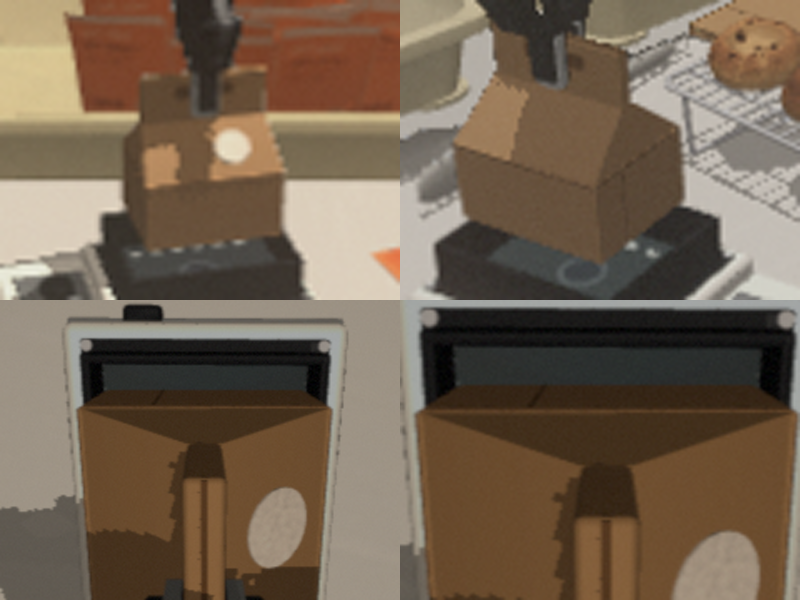

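The carton is square above the hood: hood inner edges are at crop columns 103 and 308 (mid 205.5) and the carton's mid is at 204.5. Lowering in.

```bash

python3 -m jog '0 0 0.05 0 0 0 1;0 0 0.07 0 0 0 1;0 0 0.07 0 0 0 1;0 0 0 0 0 0 1'
python3 -m jog '0 0 0.06 0 0 0 1;0 0 0.06 0 0 0 1;0 0 0.05 0 0 0 1;0 0 0 0 0 0 1;0 0 0 0 0 0 1'
python3 - <<'E'
from bench import *
import cv2,pickle,numpy as np
d={n:snapshot(n) for n in("scene","side","wrist")}
c=lambda n,x,y,w,h:cv2.resize(d[n]["img"][y:y+h,x:x+w,::-1],(400,300),interpolation=cv2.INTER_CUBIC)
a=np.vstack([np.hstack([c("side",230,90,100,75),c("scene",130,190,112,84)]),np.hstack([c("wrist",160,90,240,180),c("wrist",200,110,160,120)])])
cv2.imwrite("pics/d5.png",a)
E
python3 go.py 555.2 279 328.5 14
```

```text
time: 14.92
tool_pos: [554.7, 279.0, 344.8]
tcp_rot: [180.0, 0.1, 14.1]
ft_force: [1.2, 0.3, -1.3]
finger_gap: 9.4
grip_force: 44.7
time: 15.55
tool_pos: [555.2, 279.1, 329.3]
tcp_rot: [180.0, -0.0, 14.1]
ft_force: [-0.7, 0.8, -1.7]
finger_gap: 9.1
grip_force: 44.7
at [555.2 279.2 329.5] [-1.800e+02 -3.000e-02  1.408e+01] shift [-0.     0.002  0.01 ] turn [-0.    -0.001  0.001]
```

View pics/d5.png

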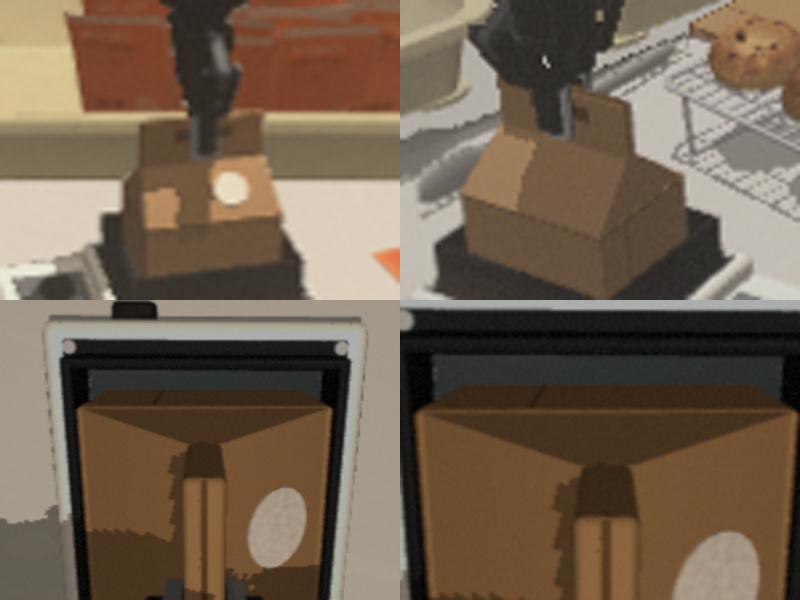

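The carton is in the hood, centred and clear on both sides, with about 12 mm under it and the wrist force unchanged. I'll let it settle and hand in.

```bash

python3 -m jog '0 0 0 0 0 0 1;0 0 0 0 0 0 1;0 0 0 0 0 0 1;0 0 0 0 0 0 1;0 0 0 0 0 0 1'
python3 -c "
from bench import *
print(hand_in())"
```

```text
time: 16.32
tool_pos: [555.1, 279.1, 329.2]
tcp_rot: [-180.0, 0.0, 14.1]
ft_force: [0.4, -1.0, -0.5]
finger_gap: 9.2
grip_force: 44.7
the job is handed in; nothing more can be done
None
```

I pressed and released the start button, and the large brown carton now hangs in the reader's hood, centred and level by the last pictures and about 12 mm above the glass; the job is handed in, but no verdict came back.

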